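Weigh a gas trap cartridge and seat it by weight

TASK

Stand the gas trap cartridge on the balance pan, let go of it and see which way the beam settles. If it is heavy (pan goes down), put it in the square base; if it is light (pan stays up), put it in the round base, and press it fully home there, firmly but without forcing it, then let go. Be gentle with the balance, leave the other base's seat unpressed and the other things on the bench where they are.

Things in the scene. Friction and masses are not known exactly. Their poses are not given: they have to be found in the camera images.
- cartridge: Gas trap cartridge: aluminium can standing upright on the bench, round about its z axis, 128 mm tall; origin at the centre of its underside. From the bottom: foot 32 mm in diameter, 3 mm chamfer, up to 64 mm; body 44 mm in diameter from 67 to 115 mm (grip here, firmly); 16 mm stub on top. Mass 0.10 to 0.30 kg, unknown; centre of mass about 68 mm up.
- balance: Beam balance fixed to the bench: base 120 x 170 mm, post, pivot 100 mm up. Origin: centre of the base's underside. The 250 mm beam lies along its y axis: empty pan at -y, dark reference weight (34 mm across, 46 tall) at +y, each 110 mm from the pivot; a needle hangs on the +x side. Delicate: over 15 N from the cartridge or 8 N from the gripper spoils it.
- pan (a point): Centre of the pan's floor, where the cartridge stands. The pan is a steel disc 68 mm across, fixed to the beam and leaning with it; 110 mm above the bench when level, about 10 mm higher when empty, 10 mm lower when tipped. A ring on it, 37 mm inside, 45 mm outside, 8 mm high, keeps the cartridge's foot central.
- beam (a joint): Beam angle in rad: 0 level, positive pan down, stops at -0.09 and +0.09. A cartridge over 0.200 kg takes the pan down to the lower stop, a lighter one leaves it up (if pushed down it swings back up); moves freely, settles within 1.5 s. Within 4 % of 0.200 kg it may go either way, and either base is accepted.
- square_base: Regeneration base for heavy cartridges: a square steel block 70 x 70 mm, 76 mm tall, fixed to the bench, with an upright round bore through its middle. Origin at the centre of its underside.
- square_mouth (a point): Centre of the square base's bore mouth, on its top face 76 mm above the bench. The bore is 34 mm in diameter (cartridge foot 32 mm).
- square_seat (a joint): How far the seat in the square base is pressed down (m). A slippery white disc in the bore on a friction slide: starts 0 to 2 mm down, moves only when pushed down with about 7 N (not by the cartridge's weight), stays where left, hard stop (home) at 0.010. Home puts the cartridge's underside 26 to 54 mm below the mouth, different each time: it must be felt.
- square_unit: The insert that carries the square base's seat, down inside the block on the bore axis, fitted at a height that varies by 28 mm. It cracks over 20 N.
- round_base: In-service base for light cartridges: a round steel block 70 mm in diameter, 76 mm tall, fixed to the bench, with a small brass tube stub at its side and an upright round bore through its middle. Origin at the centre of its underside.
- round_mouth (a point): Centre of the round base's bore mouth, on its top face 76 mm above the bench. Bore 34 mm in diameter.
- round_seat (a joint): How far the seat in the round base is pressed down, in m; the same kind of seat as in the square base.
- round_unit: The insert that carries the round base's seat, as in the square base. It cracks over 20 N.
- jar: Bystander, to be left alone: amber glass jar with white lid, 48 mm across, 60 mm tall.
- wrench: Bystander, to be left alone: steel wrench lying flat, 150 mm long.
- screwdriver: Bystander, to be left alone: black-handled screwdriver lying flat, 170 mm long.
- beaker: Bystander, to be left alone: glass beaker, 66 mm across, 85 mm tall.
- bottle: Bystander, to be left alone: amber bottle, 60 mm across, 130 mm tall.
- fitting: Bystander, to be left alone: brass fitting, 28 mm across, 32 mm tall.
Mind the look-alikes: they are no part of the job. What is shaped like the cartridge but turquoise is not meant. Leave any green look-alike of the square_base alone.

How it is judged:
By the outcome, as a careful person would: the job done as asked, in the order asked, and still so for the second after the job is handed in, with the robot touching nothing.
It also fails if it takes over 61 s, if anything falls off the work surface, if the arm or the gripper's body presses on something with over 40 N, if the wrist force passes 120 N, or if a joint passes its speed limit or range.

ROBOT

A 6-joint arm with a two-finger parallel gripper is mounted at the origin on the work surface. World frame = base frame: x ahead of the robot, y to its left, z up, the work surface at z = 0. Lengths are in m, angles in rad, forces in N, time in s.
With the tool pointing down it reaches from about 0.375 to 0.975 m from the base axis. Payload 3.8 kg.
Tool frame: the origin (TCP) lies midway between the tips of the shut fingers; the grasp point (between the pads) lies 19 mm behind it (arm.grasp_offset is the distance from the TCP to the grasp point, in m); z points along the fingers, x is the direction in which the jaws open and shut, and the axes are right-handed (so a half turn about z gives the same grasp; the last joint's range is limited). The gripper opens to 88 mm and grips with 3 to 60 N. Pads are 18 mm wide; open, the fingers measure 123 mm over their backs; the gripper's body (75 mm by 187 mm) begins 45 mm behind the grasp point.
Start: joints at [1.215, 0.264, 1.604, -0, 1.274, -0.037], TCP at [0.212, 0.641, 0.239] pointing down, gripper open.
Joint ranges: [-2.63, 2.63], [-0.94, 2.18], [0.31, 2.57], [-1.31, 4.45], [0, 2.66], [-2.55, 2.55]. Speed limits (rad/s): [2.57, 2.57, 3.14, 3.14, 3.14, 3.14].

INTERFACE

Orientations are given as a rotation vector (axis times angle).
In Python, from station import arm gives the robot as it stands. The module is installed in compiled form; this text tells all that it offers.
- The arm moves only by the tool step_arm, never from a script. Its argument "motion" is one flat list of numbers, 4 for each row, row after row: the shift along the tool's x, y, z in mm, then the turn about the tool's z in degrees. In form: [x, y, z, twist, x, y, z, twist, ...]. A call has 1 to 20 rows; each row is the pose to reach, as a shift and turn from the pose commanded when the call began, along the tool's axes at that moment; what a row does not reach only later rows make up. A row lasts 1/10 s, in which the tool goes at most 50 mm and 8.59 degrees, less where a joint would pass 70% of its speed; a pose out of reach is approached as far as the arm can. A call with a gripper value outside its range is refused whole. "claw" is the opening, from 0 (shut) to 1 (fully open), set as the call begins (left out, the last holds). The fingers move at their own pace and stop on an object; "newtons" is the grip in N (left out, the last holds). Time passes only in rows, so rows that repeat a pose let the fingers close. It gives the time, the measured TCP pose, the force and the opening at its end, in the units of the state.
- arm.get_obs(): the state, without advancing time (a new reading comes with each control period).
- arm.read_camera(name): name is "scene" or "side" or "wrist"; returns the picture (384x512x3 uint8, red, green, blue); there is no depth.
- arm.get_calibration(name): a dict with "fov_y" (degrees; the focal length in pixels is half the picture's height over the tangent of half this angle, whatever the lens; pixels are square), "cx", "cy" (the principal point, pixels), "k1" (the pictures are not rectified: a ray, as slopes to the right and down, at radius r is drawn at 1 + k1 r^2 times it, then the intrinsics apply), "world_to_cam" (4x4, takes a point from world to camera coordinates); the wrist camera has in their place "T_tool_cam" (4x4, takes a point from camera to tool coordinates, whose origin is the TCP and whose axes are the tool frame's). Camera axes: x right, y down, z forward; pixel columns grow to the right and rows downward; lengths in m; the calibration is good to about 2 mm. A picture is of the moment at which its call begins: read the wrist's pose just before it. get_calibration takes no time and is no camera call.
- arm.sign_off(): hands the job in, once; it reports no verdict.
The state is a dict: "t": time; "qpos": joint angles; "joint_velocities": joint speeds; "joint_torque": joint torques, N m; "ee_pos": TCP position; "eef_rot": TCP orientation; "force": force on the tool from outside, world axes, zero at the start; "wrist_torque": the same for the moment, N m; "opening": finger opening in m.
Only numpy, scipy, OpenCV 4.12 (cv2) and the standard library are available. Lean on these libraries where they do the work, as an engineer would, in place of code of your own. Each camera call takes 0.05 s, during which the arm holds its last target. There are 200 camera calls.

## Working session

There is one attempt and no reset: what is moved stays moved. The work goes in short steps, Python scripts to look and compute and a tool call to move; the robot and the scene stay as the last step left them, time stands still between calls to the robot, and variables do not carry over. Pictures are saved under pics/ and viewed, about 8 in all and at most 12, crops included, and the job is handed in when it is done.

Besides the shell and the picture viewer there is one more tool, called as name(argument=value, ...) on one line, values as JSON. step_arm: Moves the arm, as the interface text tells. Its arguments: {"type":"object","properties":{"motion":{"type":"array","items":{"type":"number"}},"claw":{"type":"number"},"newtons":{"type":"number"}},"required":["motion"]}

```bash
mkdir -p pics; cat > h.py <<'E'
import numpy as np, cv2
from scipy.spatial.transform import Rotation as R
from station import arm
def cam(name):
    o=arm.get_obs(); im=arm.read_camera(name)[:,:,::-1].copy(); c=arm.get_calibration(name)
    if name=='wrist':
        T=np.eye(4);T[:3,:3]=R.from_rotvec(o['eef_rot']).as_matrix();T[:3,3]=o['ee_pos'];T=T@np.array(c['T_tool_cam'])
    else: T=np.linalg.inv(np.array(c['world_to_cam']))
    f=192/np.tan(np.radians(c['fov_y'])/2)
    return im,dict(T=T,f=f,cx=c['cx'],cy=c['cy'],k1=c['k1'])
def ray(c,u,v):
    d=np.array([(u-c['cx'])/c['f'],(v-c['cy'])/c['f']]);s=d.copy()
    for _ in range(20): s=d/(1+c['k1']*(s@s))
    return c['T'][:3,3],c['T'][:3,:3]@np.array([s[0],s[1],1])
def onz(c,u,v,z):
    p,d=ray(c,u,v); return p+d*(z-p[2])/d[2]
def proj(c,P):
    q=np.linalg.inv(c['T'])@np.append(P,1); s=q[:2]/q[2]; s=s*(1+c['k1']*(s@s)); return s*c['f']+[c['cx'],c['cy']]
def totool(P):
    o=arm.get_obs(); return R.from_rotvec(o['eef_rot']).as_matrix().T@(np.array(P)-o['ee_pos'])*1000
E
python3 - <<'E'
from h import *
import pickle
o=arm.get_obs();print(o, arm.grasp_offset)
for n in ['scene','side','wrist']:
    im,c=cam(n);cv2.imwrite(f'pics/{n}0.png',im);pickle.dump(c,open(f'{n}.pkl','wb'));print(n,c)
a=[cv2.imread(f'pics/{n}0.png') for n in ['scene','side']]
cv2.imwrite('pics/both.png',np.hstack(a)[:, :])
E
```

```text
{'t': 0.0, 'qpos': array([ 1.21509979e+00,  2.64711072e-01,  1.60532286e+00, -1.58604153e-05,
        1.27372158e+00, -3.68923044e-02]), 'joint_velocities': array([1.76468534e-03, 2.99671906e-04, 8.59544903e-04, 1.51047222e-03,
       6.57076165e-05, 4.73964783e-04]), 'joint_torque': array([ 1.77522063e-03, -5.02128375e+01, -3.56868482e+01,  7.29381968e-02,
        2.98194587e-02, -1.65996089e-04]), 'ee_pos': array([0.21132555, 0.64033459, 0.23744399]), 'eef_rot': array([ 2.54489427,  1.83996774, -0.00281043]), 'force': array([-0.35659622,  0.65577995, -0.28435269]), 'wrist_torque': array([ 0.0193812 ,  0.0174551 , -0.01306803]), 'opening': 0.08808112186513527} 0.0187
scene {'T': array([[-0.84633833,  0.41825019, -0.32981541,  0.80705643],
       [ 0.53260861,  0.67183081, -0.51475375,  0.52245252],
       [ 0.0062843 , -0.61131836, -0.79135982,  0.85024947],
       [ 0.        ,  0.        ,  0.        ,  1.        ]]), 'f': np.float64(391.6652209009091), 'cx': 253.2273897226032, 'cy': 194.38159639609543, 'k1': -0.06439051292672318}
side {'T': array([[ 0.96870953, -0.18934972,  0.1604635 ,  0.29841673],
       [-0.24783658, -0.70311602,  0.66648698, -0.74108391],
       [-0.01337467, -0.68540101, -0.72804297,  0.90836194],
       [ 0.        ,  0.        ,  0.        ,  1.        ]]), 'f': np.float64(370.3035588580555), 'cx': 251.8258797647901, 'cy': 186.24042870658604, 'k1': -0.01651121175409806}
wrist {'T': array([[ 0.3122211 ,  0.91520998,  0.2547718 ,  0.14596819],
       [ 0.95000657, -0.30012095, -0.08611002,  0.66245888],
       [-0.00234639,  0.26892025, -0.96315959,  0.38330339],
       [ 0.        ,  0.        ,  0.        ,  1.        ]]), 'f': np.float64(265.4464119069047), 'cx': 252.6124861977288, 'cy': 190.28883366115812, 'k1': 0.002069259180200514}
```

View pics/scene0.png

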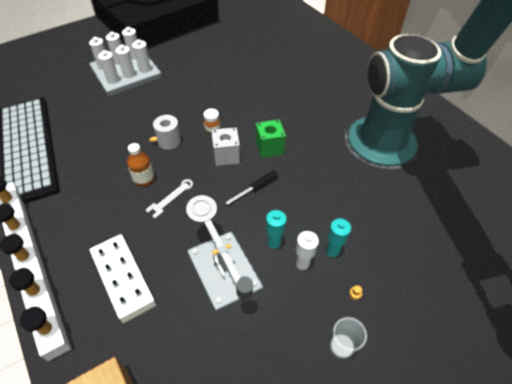

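View pics/side0.png

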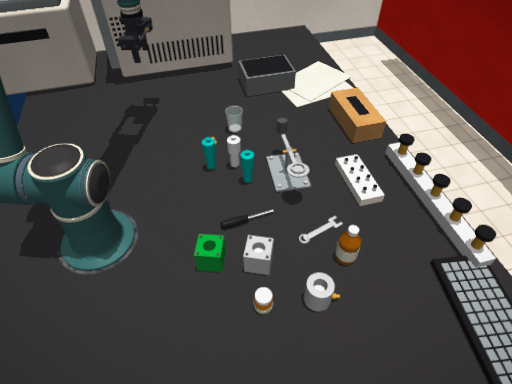

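Candidates for the cartridge: aluminium can at scene (307,248) / side (234,150). Look-alikes: turquoise cans at (276,228) and (339,236), and white vials in the rack at (120,55). By the description it is the one at (307,248). The square base is grey at (227,145), not the green block at (270,138). The round base is at (166,132).

```bash
python3 - <<'E'
from h import *
a=cv2.imread('pics/scene0.png');b=cv2.imread('pics/side0.png')
C=lambda im,x,y,w,h,s:cv2.resize(im[y:y+h,x:x+w],None,fx=s,fy=s,interpolation=cv2.INTER_CUBIC)
t=np.hstack([C(a,180,190,180,130,400/180),C(b,195,100,180,130,400/180)])
u=np.hstack([C(a,140,100,160,100,2.5),C(b,190,225,160,100,2.5)])
cv2.imwrite('pics/crops.png',np.vstack([t,u]))
E
```

```text
(no output)
```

View pics/crops.png

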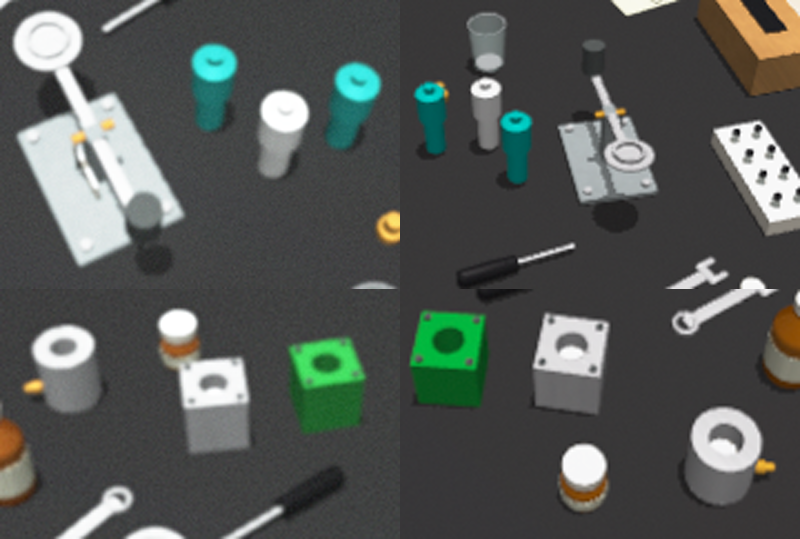

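```bash
python3 - <<'E'
from h import *
import pickle
S,D=[pickle.load(open(f'{n}.pkl','rb')) for n in('scene','side')]
def two(n,a,b,z):
    p,d=ray(S,*a);q,e=ray(D,*b); t=np.linalg.lstsq(np.c_[d,-e],q-p,rcond=None)[0]
    m=(p+d*t[0]+q+e*t[1])/2
    print(n,'scene',onz(S,*a,z).round(4),'side',onz(D,*b,z).round(4),'tri',m.round(4),'gap',np.linalg.norm(p+d*t[0]-q-e*t[1]).round(4))
two('cart',(308.3,240.4),(233.7,140.5),.115)
two('pan',(201.6,208.9),(298.5,169.3),.125)
two('weight',(245,281.4),(282.3,120.2),.146)
two('sq',(225.6,137.6),(258.4,247.4),.076)
two('rd',(166,123.2),(320,285.4),.076)
two('tqA',(276.8,218.4),(247.2,154.5),.115)
two('tqB',(340.7,227.8),(208.5,142.8),.115)
o=arm.get_obs();print(R.from_rotvec(o['eef_rot']).as_matrix().round(3))
print(arm.get_calibration('wrist')['T_tool_cam'])
E
```

```text
cart scene [0.4662 0.215  0.115 ] side [0.4668 0.2039 0.115 ] tri [0.466  0.2121 0.1094] gap 0.0047
pan scene [0.6267 0.0239 0.125 ] side [0.6251 0.0076 0.125 ] tri [0.6267 0.0169 0.1161] gap 0.0047
weight scene [0.641  0.2369 0.146 ] side [0.6427 0.2282 0.146 ] tri [0.6423 0.2344 0.142 ] gap 0.0048
sq scene [ 0.4428 -0.1933  0.076 ] side [ 0.4432 -0.2011  0.076 ] tri [ 0.4424 -0.1977  0.0718] gap 0.0033
rd scene [ 0.5607 -0.3379  0.076 ] side [ 0.5609 -0.3477  0.076 ] tri [ 0.5607 -0.3446  0.0708] gap 0.0038
tqA scene [0.4919 0.1307 0.115 ] side [0.4936 0.1243 0.115 ] tri [0.4926 0.1286 0.1121] gap 0.0039
tqB scene [0.3848 0.2276 0.115 ] side [0.3835 0.2144 0.115 ] tri [0.3827 0.2243 0.1079] gap 0.0037
[[ 0.313  0.95  -0.001]
 [ 0.95  -0.313 -0.002]
 [-0.002 -0.    -1.   ]]
[[ 9.99999153e-01  1.30148383e-03  3.11814230e-05  1.80556311e-04]
 [-1.26189659e-03  9.63137185e-01  2.69007751e-01 -6.89932187e-02]
 [ 3.20077251e-04 -2.69007562e-01  9.63138011e-01 -1.45768092e-01]
 [ 0.00000000e+00  0.00000000e+00  0.00000000e+00  1.00000000e+00]]
```

```bash
python3 - <<'E'
from h import *
print(totool([.4663,.21,.24]))
E
```

```text
[-328.91145333  376.99897309   -1.7568066 ]
```

step_arm(motion=[-30,34,0,3,-60,68,0,6,-90,102,0,9,-120,137,0,12,-150,171,0,15,-180,206,0,18,-210,240,0,21,-240,275,0,22,-270,309,0,22,-300,344,0,22,-329,377,0,22,-329,377,0,22,-329,377,0,22], claw=1)

```text
t: 1.45
ee_pos: [0.4666, 0.2096, 0.2385]
eef_rot: [-2.852, -1.317, 0.001]
force: [0.1, 0.4, -0.3]
opening: 0.0881
```

```bash
python3 - <<'E'
from h import *
import pickle
im,c=cam('wrist');cv2.imwrite('pics/w1.png',im);pickle.dump(c,open('w1.pkl','wb'));o=arm.get_obs();print(o['t'],o['ee_pos'],o['qpos'],o['force'])
for z in(.115,.128): print(proj(c,[.4663,.21,z]))
E
```

```text
1.5 [0.46613056 0.21046352 0.2384343 ] [ 3.74947938e-01 -4.73599424e-02  1.94763340e+00  7.25626020e-04
  1.24199255e+00 -4.92189992e-01] [-0.29905627  0.84963945  0.03687078]
[252.58885408 184.27658469]
[252.58239532 187.4834943 ]
```

View pics/w1.png

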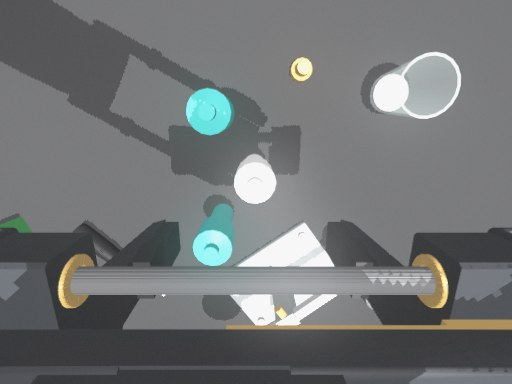

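The aluminium can's top is at wrist (255,183), within 3 px of the prediction, with turquoise cans at (210,110) and (213,240). The finger slots left and right of it are clear.

```bash
python3 - <<'E'
from h import *
import pickle
im=cv2.imread('pics/w1.png');c=pickle.load(open('w1.pkl','rb'))
g=cv2.cvtColor(im,cv2.COLOR_BGR2GRAY)
print(cv2.HoughCircles(g[140:225,215:295],cv2.HOUGH_GRADIENT,1,10,param1=100,param2=12,minRadius=17,maxRadius=25))
m=(g>200).astype(np.uint8);m[:140]=0;m[225:]=0;m[:,:215]=0;m[:,295:]=0
k=max(cv2.findContours(m,0,1)[0],key=cv2.contourArea);e=cv2.minEnclosingCircle(k);print(e,cv2.boundingRect(k))
h=cv2.HoughCircles(g[140:225,215:295],cv2.HOUGH_GRADIENT,1,10,param1=100,param2=12,minRadius=17,maxRadius=25)[0,0]
for u,v in((h[0]+215,h[1]+140),e[0]):
  P=onz(c,u,v,.115);print(P,totool(P))
E
```

```text
[[[38.5 42.5 21. ]]]
((254.0, 179.0), 24.33115005493164) (234, 155, 43, 49)
[0.46545779 0.21196495 0.115     ] [  0.74237663  -1.37061687 123.4354266 ]
[0.46293491 0.21478785 0.115     ] [  1.2615747   -5.12082671 123.43874961]
```

step_arm(motion=[1.5,-1.5,40,0,1.5,-1.5,85,0,1.5,-1.5,125,0,1.5,-1.5,150,0,1.5,-1.5,164,0,1.5,-1.5,164,0,1.5,-1.5,164,0])

```text
t: 2.2
ee_pos: [0.4667, 0.2136, 0.0756]
eef_rot: [-2.849, -1.323, -0.002]
force: [-0.5, 0.1, 0.8]
opening: 0.0879
```

step_arm(motion=[0,0,0,0,0,0,0,0,0,0,0,0,0,0,0,0,0,0,0,0,0,0,0,0,0,0,0,0,0,0,0,0], claw=0, newtons=35)

```text
t: 3.0
ee_pos: [0.4663, 0.2124, 0.0748]
eef_rot: [2.85, 1.321, -0.0]
force: [0.6, -0.5, 2.6]
opening: 0.0433
```

step_arm(motion=[0,0,-10,0,0,0,-35,0,0,0,-75,0,0,0,-115,0,0,0,-150,0,0,0,-180,0,0,0,-190,0,0,0,-190,0])

```text
t: 3.8
ee_pos: [0.467, 0.2129, 0.2662]
eef_rot: [2.85, 1.321, 0.005]
force: [-0.0, -0.7, -3.3]
opening: 0.0432
```

```bash
python3 - <<'E'
from h import *
o=arm.get_obs();print(o['t'],o['ee_pos'],o['force'],o['opening'])
print(totool([.687,-.035,.263]), totool([.626,.019,.263]))
E
```

```text
3.8 [0.46702856 0.21285873 0.2662429 ] [-0.01616827 -0.70017055 -3.29363206] 0.04316577870577439
[-46.96660478 328.04444038   3.58905184] [-45.18736086 246.59616725   3.47461892]
```

step_arm(motion=[-4,25,0,0,-8,60,0,0,-14,100,0,0,-20,145,0,0,-26,190,0,0,-32,235,0,0,-38,275,0,0,-43,305,0,0,-46,322,0,0,-47,328,0,0,-47,328,0,0,-47,328,0,0])

```text
t: 5.0
ee_pos: [0.6852, -0.0341, 0.2641]
eef_rot: [-2.848, -1.322, 0.002]
force: [0.2, -0.3, -2.9]
opening: 0.0433
```

```bash
python3 - <<'E'
from h import *
import pickle
im,c=cam('wrist');cv2.imwrite('pics/w2.png',im);pickle.dump(c,open('w2.pkl','wb'));o=arm.get_obs();print(o['t'],o['ee_pos'],o['qpos'],o['force'])
print(proj(c,[.626,.019,.12]),proj(c,[.641,.235,.142]))
E
```

```text
5.05 [ 0.68532518 -0.03391969  0.2645334 ] [-8.60257339e-02  2.71764804e-01  1.54677976e+00  5.71751314e-04
  1.32393212e+00 -9.55430687e-01] [ 0.45791875  0.26134775 -2.93835387]
[254.79274971 105.94925061] [465.85429584 -56.7223844 ]
```

View pics/w2.png

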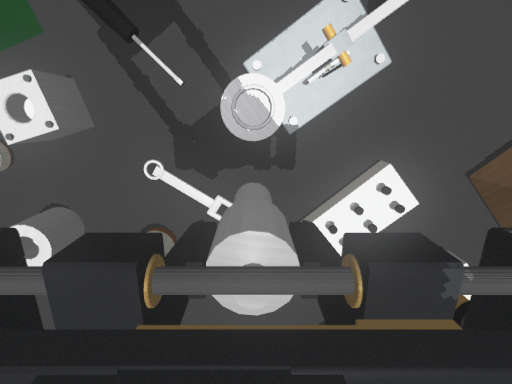

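The pan disc shows at (253,106), as predicted; the beam is clear. The square mouth is at (18,105) and the round one at (30,248).

```bash
python3 - <<'E'
from h import *
import pickle
im=cv2.imread('pics/w2.png');c=pickle.load(open('w2.pkl','rb'))
g=cv2.cvtColor(im,cv2.COLOR_BGR2GRAY)[60:155,205:305]
for a,b in((14,24),(27,36)):
  h=cv2.HoughCircles(g,cv2.HOUGH_GRADIENT,1,3,param1=100,param2=10,minRadius=a,maxRadius=b)[0][:4]
  for x,y,r in h:
    P=onz(c,x+205,y+60,.12);print(x+205,y+60,r,P,totool(P))
m=(g>120).astype(np.uint8);k=max(cv2.findContours(m,0,1)[0],key=cv2.contourArea)[:,0]+[205,60]
d=k-[253,106.];k=k[~((d[:,0]>5)&(d[:,1]<8))]
e=cv2.fitEllipse(k.astype(np.int32));P=onz(c,*e[0],.12);print(e,P,totool(P))
E
```

```text
250.5 108.5 20.1 [0.62505455 0.01394103 0.12      ] [ -2.33096602 -76.77612389 144.61360042]
250.5 105.5 20.0 [0.62277693 0.01587041 0.12      ] [ -2.32714756 -79.76109413 144.61671015]
253.5 109.5 20.1 [0.62783829 0.01569218 0.12      ] [  0.80325364 -75.77992681 144.61238161]
253.5 105.5 17.9 [0.62479074 0.01825793 0.12      ] [  0.79625179 -79.76371502 144.6165326 ]
252.5 108.5 32.1 [0.62640098 0.01553734 0.12      ] [ -0.24265213 -76.77789371 144.61348173]
254.5 105.5 34.3 [0.62546201 0.01905375 0.12      ] [  1.83737587 -79.76457877 144.61647341]
249.5 106.5 35.4 [0.62286276 0.01443191 0.12      ] [ -3.37056497 -78.76714399 144.61573481]
261.5 102.5 32.1 [0.62787521 0.02651723 0.12      ] [  9.09584802 -82.73808183 144.61915245]
((274.4874267578125, 92.83061218261719), (77.7914810180664, 119.23430633544922), 57.648929595947266) [0.62921045 0.0427536  0.12      ] [ 22.35981566 -92.19690762 144.62824171]
```

```bash
python3 - <<'E'
from h import *
import pickle
im=cv2.imread('pics/w2.png');c=pickle.load(open('w2.pkl','rb'))
g=cv2.GaussianBlur(cv2.cvtColor(im,cv2.COLOR_BGR2GRAY),(3,3),0).astype(np.float32)
pts=[]
for a in np.radians(np.arange(60,291,6)):
  r=np.arange(24,40,.25);l=cv2.remap(g,(253+r*np.cos(a)).astype(np.float32)[None],(106+r*np.sin(a)).astype(np.float32)[None],1)[0]
  d=np.diff(l);i=d.argmin();pts.append((253+r[i]*np.cos(a),106+r[i]*np.sin(a)))
p=np.float32(pts);e=cv2.fitEllipse(p);print(e)
A=np.c_[2*p,np.ones(len(p))];s=np.linalg.lstsq(A,(p**2).sum(1),rcond=None)[0];r=np.sqrt(s[2]+s[0]**2+s[1]**2);print(s[:2],r,(np.hypot(*(p-s[:2]).T)-r).round(1))
for q in(e[0],s[:2]):
  P=onz(c,*q,.118);print(P,totool(P))
k=cv2.resize(im[60:155,205:305],None,fx=6,fy=6,interpolation=cv2.INTER_CUBIC)
cv2.circle(k,(int((s[0]-204.5)*6),int((s[1]-59.5)*6)),int(r*6),(0,0,255),1);cv2.drawMarker(k,(int((s[0]-204.5)*6),int((s[1]-59.5)*6)),(0,0,255))
cv2.imwrite('pics/pan.png',k)
E
```

```text
((252.4501953125, 106.5785903930664), (64.82052612304688, 67.98171997070312), 177.71328735351562)
[253.51464189 106.50013092] 33.80935216354711 [-0.7 -0.2 -0.2 -0.2  0.1 -0.3  0.5  0.6  0.9  0.2  0.3  0.1  0.4 -0.3
 -0.2 -0.1 -0.  -0.5 -0.2 -0.1 -0.3 -0.7  0.1 -0.2 -0.4  0.1 -0.6  0.4
  0.4  0.4  0.4  0.4 -0.2  0.   0.5 -0.3  0.9 -0.7 -0.5]
[0.6248501  0.01677469 0.118     ] [ -0.29829461 -78.75902422 146.61555011]
[0.62551023 0.01767912 0.118     ] [  0.81859835 -78.83849274 146.61556844]
```

View pics/pan.png

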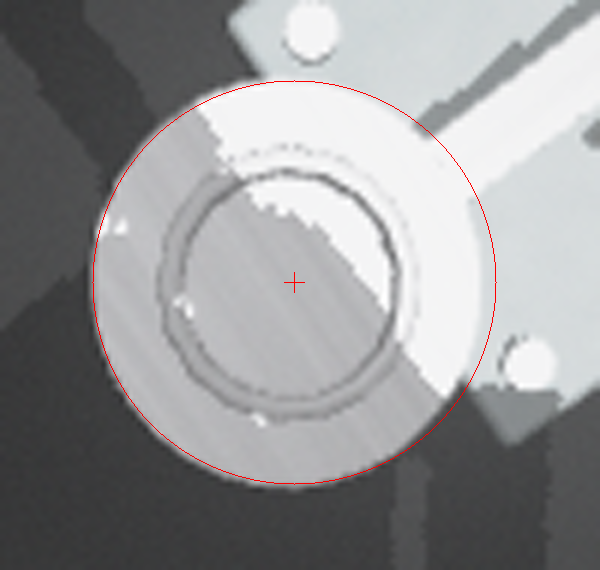

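step_arm(motion=[0,-20,0,0,-1,-50,0,0,-1,-72,0,0,-1,-78.5,0,0,-1,-78.5,15,0,-1,-78.5,35,0,-1,-78.5,50,0,-1,-78.5,55,0,-1,-78.5,55,0,-1,-78.5,55,0])

```text
t: 6.05
ee_pos: [0.6262, 0.0143, 0.2099]
eef_rot: [2.85, 1.321, 0.001]
force: [-0.9, -0.3, -2.7]
opening: 0.0432
```

step_arm(motion=[0,0,1.5,0,0,0,3,0,0,0,4.5,0,0,0,6,0])

```text
t: 6.45
ee_pos: [0.6258, 0.0146, 0.2039]
eef_rot: [2.85, 1.321, 0.001]
force: [-0.1, 0.0, -2.3]
opening: 0.0431
```

step_arm(motion=[0,0,1,0,0,0,2,0,0,0,3,0,0,0,4,0])

```text
t: 6.85
ee_pos: [0.6256, 0.0146, 0.1996]
eef_rot: [2.85, 1.321, 0.0]
force: [0.1, -0.2, -2.5]
opening: 0.0434
```

step_arm(motion=[0,0,1,0,0,0,2,0,0,0,3,0,0,0,4,0])

```text
t: 7.25
ee_pos: [0.6257, 0.0146, 0.1957]
eef_rot: [2.85, 1.321, 0.0]
force: [-0.4, -0.4, -1.2]
opening: 0.0429
```

step_arm(motion=[0,0,1,0,0,0,2,0,0,0,3,0,0,0,4,0,0,0,5,0])

```text
t: 7.75
ee_pos: [0.6257, 0.0145, 0.1907]
eef_rot: [2.85, 1.321, 0.0]
force: [-1.3, -0.8, -1.3]
opening: 0.0431
```

step_arm(motion=[0,0,1,0,0,0,2,0,0,0,3,0,0,0,4,0,0,0,5,0,0,0,6,0,0,0,6,0,0,0,6,0])

```text
t: 8.55
ee_pos: [0.6257, 0.0146, 0.1848]
eef_rot: [2.85, 1.321, 0.0]
force: [0.2, -0.7, 0.2]
opening: 0.0431
```

```bash
python3 - <<'E'
from h import *
im,c=cam('side');cv2.imwrite('pics/s2.png',im);im2,c2=cam('scene');o=arm.get_obs();print(o['t'],o['ee_pos'],o['force'])
C=lambda im,x,y,w,h,s:cv2.resize(im[y:y+h,x:x+w],None,fx=s,fy=s,interpolation=cv2.INTER_CUBIC)
cv2.imwrite('pics/place.png',np.hstack([C(im,220,80,130,150,3),C(im2,150,140,130,150,3)]))
E
```

```text
8.65 [0.62570227 0.01458812 0.18482743] [-0.40733773 -1.46339952 -0.74325947]
```

View pics/place.png

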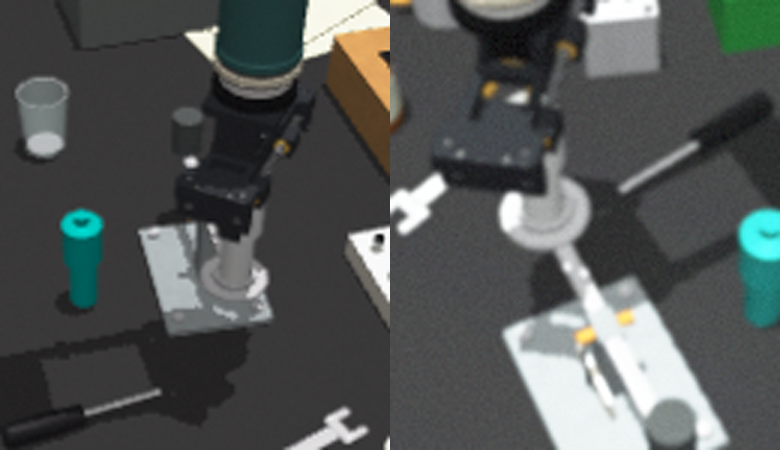

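step_arm(motion=[0,0,1,0,0,0,2,0,0,0,3,0,0,0,4,0,0,0,5,0,0,0,6,0,0,0,6,0])

```text
t: 9.35
ee_pos: [0.6256, 0.0146, 0.1785]
eef_rot: [-2.85, -1.321, 0.0]
force: [0.0, -0.4, 0.0]
opening: 0.0433
```

step_arm(motion=[0,0,0,0,0,0,0,0,0,0,0,0,0,0,0,0,0,0,0,0,0,0,0,0,0,0,0,0,0,0,0,0,0,0,0,0,0,0,0,0,0,0,0,0,0,0,0,0,0,0,0,0,0,0,0,0,0,0,0,0,0,0,0,0,0,0,0,0,0,0,0,0], claw=1)

```text
t: 11.15
ee_pos: [0.6256, 0.0146, 0.1787]
eef_rot: [2.85, 1.321, 0.0]
force: [-0.3, 0.2, 0.5]
opening: 0.0883
```

```bash
python3 - <<'E'
from h import *
im,c=cam('side');cv2.imwrite('pics/s3.png',im);im2,c2=cam('scene');im3,c3=cam('wrist');o=arm.get_obs();print(o['t'],o['ee_pos'],o['force'],o['opening'])
C=lambda im,x,y,w,h,s:cv2.resize(im[y:y+h,x:x+w],None,fx=s,fy=s,interpolation=cv2.INTER_CUBIC)
cv2.imwrite('pics/rel.png',np.vstack([np.hstack([C(im,220,80,130,100,3),C(im2,150,180,130,100,3)]),np.hstack([C(im3,0,80,512,384-80,390/512)]*2)]))
E
```

```text
11.3 [0.62566713 0.01461592 0.17875564] [ 0.16100513 -1.08864383 -0.50638333] 0.08818773560277327
```

View pics/rel.png

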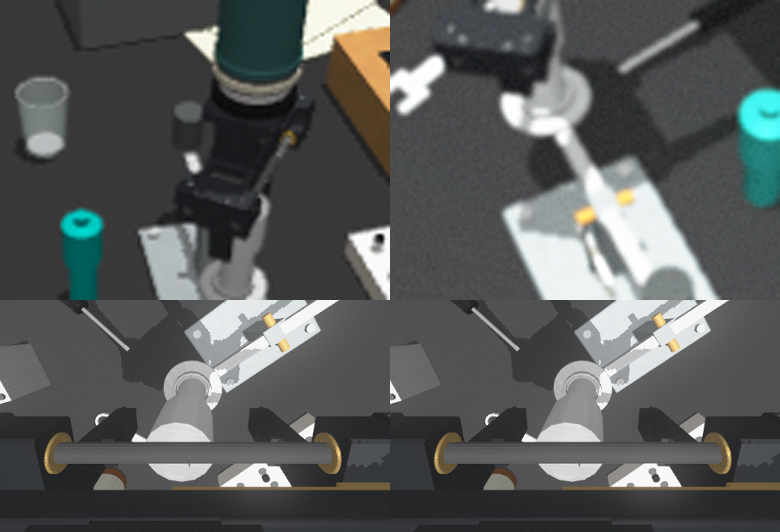

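Cartridge released; it leans outward with the pan, the reference weight has risen, and the arm carried about 2.7 N while holding it, so it is heavy and goes in the square base. I'll turn the jaws into the lean plane so that gripping stands it upright.

step_arm(motion=[-1,0,0,-8,-1,0,0,-16,-1,0,0,-24,-1,0,0,-32,-1,0,0,-36,-1,0,0,-36,-1,0,0,-36])

```text
t: 12.0
ee_pos: [0.625, 0.0139, 0.1787]
eef_rot: [-2.304, -2.135, 0.0]
force: [-0.5, -0.5, 0.4]
opening: 0.088
```

step_arm(motion=[0,0,0,0,0,0,0,0,0,0,0,0,0,0,0,0,0,0,0,0,0,0,0,0,0,0,0,0,0,0,0,0,0,0,0,0,0,0,0,0], claw=0, newtons=10)

```text
t: 13.0
ee_pos: [0.625, 0.0138, 0.1788]
eef_rot: [2.302, 2.137, 0.0]
force: [-0.3, 0.7, 0.9]
opening: 0.0434
```

step_arm(motion=[0,0,-1,0,0,0,-2,0,0,0,-4,0,0,0,-6,0])

```text
t: 13.4
ee_pos: [0.625, 0.0139, 0.1848]
eef_rot: [-2.302, -2.137, -0.0]
force: [0.5, -0.5, -0.3]
opening: 0.0434
```

Opening is 43.4 mm, so it sits flat between the pads. Firm the grip, then lift clear.

step_arm(motion=[0,0,0,0,0,0,-1,0,0,0,-4,0,0,0,-8,0,0,0,-14,0,0,0,-22,0,0,0,-40,0,0,0,-60,0,0,0,-75,0,0,0,-80,0,0,0,-80,0], newtons=35)

```text
t: 14.5
ee_pos: [0.6255, 0.0138, 0.2659]
eef_rot: [2.302, 2.136, 0.002]
force: [-0.3, -0.0, -3.4]
opening: 0.0429
```

```bash
python3 - <<'E'
from h import *
o=arm.get_obs();print(o['t'],o['ee_pos'],o['force'],o['opening'],o['qpos'])
# hover so that square mouth (est .443,-.195) lies at tool y=-85 
r=R.from_rotvec(o['eef_rot']).as_matrix();print(r.round(3))
P=np.array([.443,-.194,o['ee_pos'][2]])+r[:,1]*.085
print(P,totool(P))
E
```

```text
14.5 [0.62550069 0.01378952 0.26586492] [-0.30192929 -0.03831709 -3.37074167] 0.04294447535037902 [-1.77314344e-02  1.54825265e-01  1.68443980e+00 -6.77136250e-05
  1.30039588e+00 -1.51398339e+00]
[[ 0.074  0.997  0.002]
 [ 0.997 -0.074 -0.   ]
 [ 0.     0.002 -1.   ]]
[ 0.5277639  -0.20032887  0.26602916] [-220.80125322  -81.5223202    -0.3315974 ]
```

step_arm(motion=[-15,-6,0,0,-45,-17,0,0,-85,-31,0,0,-125,-46,0,0,-165,-61,0,0,-198,-73,0,0,-215,-80,0,0,-221,-81.5,0,0,-221,-81.5,0,0,-221,-81.5,0,0])

```text
t: 15.5
ee_pos: [0.5272, -0.1999, 0.2641]
eef_rot: [-2.302, -2.137, -0.0]
force: [-0.2, 0.1, -2.5]
opening: 0.0432
```

```bash
python3 - <<'E'
from h import *
import pickle
im,c=cam('wrist');cv2.imwrite('pics/w3.png',im);pickle.dump(c,open('w3.pkl','wb'));o=arm.get_obs();print(o['t'],o['ee_pos'],o['force'])
print(proj(c,[.443,-.194,.076]))
E
```

```text
15.55 [ 0.52739837 -0.19960932  0.26428009] [-0.27410095  0.14339208 -2.51784172]
[252.15356879 102.89342979]
```

View pics/w3.png

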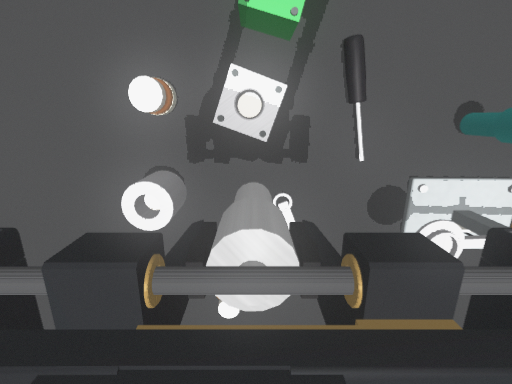

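```bash
python3 - <<'E'
from h import *
import pickle
im=cv2.imread('pics/w3.png');c=pickle.load(open('w3.pkl','rb'))
g=cv2.cvtColor(im,cv2.COLOR_BGR2GRAY)
print(g[60:150:6,250],g[104,205:300:5])
m=np.zeros_like(g);m[55:150,200:300]=(g[55:150,200:300]>125)
m=cv2.morphologyEx(m,cv2.MORPH_CLOSE,np.ones((9,9)))
k=max(cv2.findContours(m,0,1)[0],key=cv2.contourArea);k=cv2.convexHull(k)
q=cv2.approxPolyDP(k,6,True)[:,0];r=cv2.minAreaRect(k);print(q.tolist(),r,cv2.contourArea(k))
gb=cv2.GaussianBlur(g,(3,3),0).astype(np.float32)
p=[]
for a in np.radians(np.arange(0,360,8)):
  rr=np.arange(8,21,.25);l=cv2.remap(gb,(250+rr*np.cos(a)).astype(np.float32)[None],(104+rr*np.sin(a)).astype(np.float32)[None],1)[0]
  i=np.diff(l).argmax();p.append((250+rr[i]*np.cos(a),104+rr[i]*np.sin(a)))
e=cv2.fitEllipseDirect(np.float32(p));print('bore',e)
for u,v in(r[0],e[0]):
  P=onz(c,u,v,.076);print(P,totool(P))
T=np.array(arm.get_calibration('wrist')['T_tool_cam'])
tc=np.linalg.inv(c['T']);W=c['T']@np.linalg.inv(T)
for xy in((0,-16),(16,0),(-16,0)): print(xy,proj(c,(W@np.array([xy[0]/1000,xy[1]/1000,.0775,1]))[:3]))
z=np.hstack([cv2.resize(im[x:x+90,y:y+110],None,fx=3.5,fy=3.5,interpolation=cv2.INTER_CUBIC) for x,y in((58,195),(170,198))])
cv2.ellipse(z,((np.array(e[0])-[194.5,57.5])*3.5,np.array(e[1])*3.5,e[2]),(0,0,255),1)
cv2.imwrite('pics/bore.png',z)
E
```

```text
[105 107 247 247 247 131 241 241 241 240 215 220 217  80  76] [ 80  81  84 214 217 219 142 241 241 240 241 241 224 222 247 179  89  87
 101]
[[231, 63], [287, 85], [266, 141], [213, 122]] ((248.52740478515625, 102.2602767944336), (61.56364440917969, 62.61701583862305), 20.556047439575195) 3710.0
bore ((248.9083709716797, 104.010498046875), (28.600282669067383, 30.102863311767578), 161.9547882080078)
[ 0.44196605 -0.19826973  0.076     ] [ -5.07295267 -85.19043552 188.32611183]
[ 0.44398393 -0.19796853  0.076     ] [ -4.62414087 -83.20017207 188.32525788]
(0, -16) [252.42851331 179.81924678]
(16, 0) [270.59164279 197.54896658]
(-16, 0) [234.22635912 197.5007568 ]
```

View pics/bore.png

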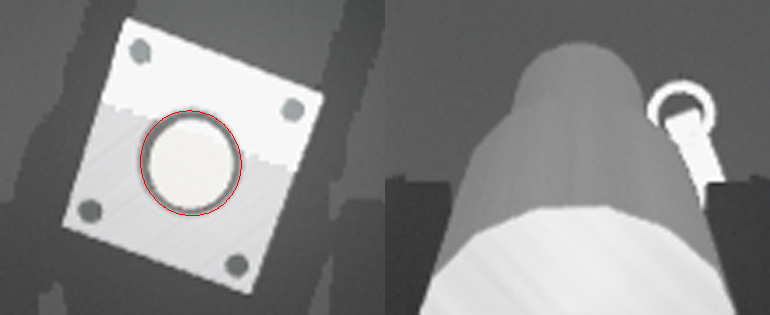

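step_arm(motion=[-1,-20,0,0,-3,-50,0,0,-5,-75,0,0,-5,-84.5,0,0,-5,-84.5,25,0,-5,-84.5,60,0,-5,-84.5,85,0,-5,-84.5,98,0,-5,-84.5,100,0,-5,-84.5,100,0,-5,-84.5,100,0])

```text
t: 16.65
ee_pos: [0.444, -0.1996, 0.1664]
eef_rot: [2.3, 2.136, 0.002]
force: [-0.3, -0.3, -2.6]
opening: 0.0427
```

```bash
python3 - <<'E'
from h import *
import pickle
im,c=cam('side');im2,c2=cam('scene');o=arm.get_obs();print(o['t'],o['ee_pos'],o['force'])
C=lambda im,x,y,w,h,s:cv2.resize(im[y:y+h,x:x+w],None,fx=s,fy=s,interpolation=cv2.INTER_CUBIC)
cv2.imwrite('pics/pre.png',np.hstack([C(im,220,195,80,90,4.8),C(im2,185,80,80,90,4.8)]))
print(totool([.444,-.1979,.16]))
E
```

```text
16.75 [ 0.44382889 -0.19968488  0.1663364 ] [-0.08435299  0.56031546 -2.34593569]
[1.79977859 0.02072391 6.33445706]
```

View pics/pre.png

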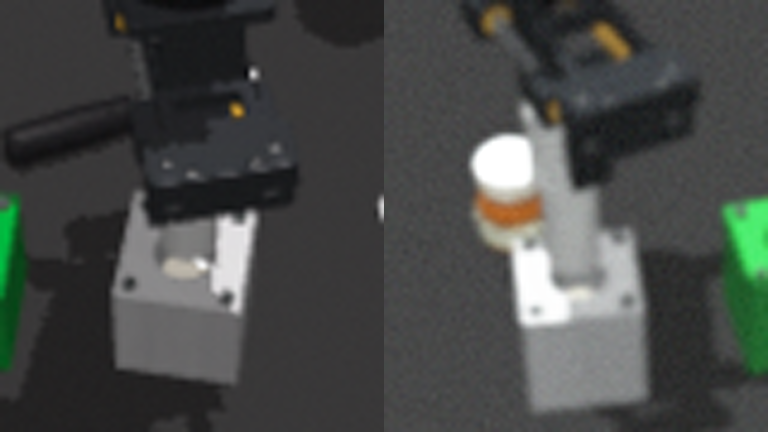

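step_arm(motion=[0,0,0,0,0,0,0,0])

```text
t: 16.95
ee_pos: [0.443, -0.1994, 0.1654]
eef_rot: [2.302, 2.136, 0.001]
force: [0.0, -0.6, -3.5]
opening: 0.0427
```

```bash
python3 - <<'E'
from h import *
o=arm.get_obs();print(o['t'],o['ee_pos'],o['force'],totool([.444,-.1979,.16]))
E
```

```text
16.95 [ 0.44301533 -0.19939377  0.16541871] [ 0.0364748  -0.63243942 -3.53666016] [1.56555146 0.86434823 5.41897509]
```

step_arm(motion=[1,0,2,0,1,0,5,0,1,0,8,0,1,0,8,0])

```text
t: 17.35
ee_pos: [0.4422, -0.1979, 0.1559]
eef_rot: [-2.302, -2.136, 0.001]
force: [-0.2, -0.3, -1.5]
opening: 0.043
```

step_arm(motion=[0,0,1,0,0,0,2,0,0,0,3,0,0,0,4,0,0,0,5,0])

```text
t: 17.85
ee_pos: [0.4427, -0.1982, 0.1516]
eef_rot: [2.303, 2.137, 0.0]
force: [0.3, 0.0, -2.1]
opening: 0.0429
```

step_arm(motion=[0,0,1,0,0,0,2,0,0,0,3,0,0,0,4,0,0,0,5,0])

```text
t: 18.35
ee_pos: [0.4427, -0.1982, 0.1466]
eef_rot: [2.303, 2.137, -0.0]
force: [-0.5, 0.4, -2.6]
opening: 0.0434
```

step_arm(motion=[0,0,1.5,0,0,0,3,0,0,0,4.5,0,0,0,6,0,0,0,7,0,0,0,8,0,0,0,9,0,0,0,10,0,0,0,11,0])

```text
t: 19.25
ee_pos: [0.4427, -0.1982, 0.1357]
eef_rot: [2.303, 2.137, 0.0]
force: [1.4, 0.6, -2.5]
opening: 0.0426
```

step_arm(motion=[0,0,1,0,0,0,2,0,0,0,3,0,0,0,4,0])

```text
t: 19.65
ee_pos: [0.4427, -0.1982, 0.1316]
eef_rot: [2.303, 2.137, 0.0]
force: [-0.5, -0.4, -1.7]
opening: 0.0432
```

step_arm(motion=[0,0,1,0,0,0,2,0,0,0,3,0,0,0,4,0])

```text
t: 20.05
ee_pos: [0.4427, -0.1982, 0.1276]
eef_rot: [2.303, 2.137, 0.0]
force: [-0.6, -1.1, -2.9]
opening: 0.0431
```

step_arm(motion=[0,0,1,0,0,0,2,0,0,0,3,0,0,0,4,0])

```text
t: 20.45
ee_pos: [0.4434, -0.1986, 0.1245]
eef_rot: [2.301, 2.136, 0.001]
force: [0.2, 0.8, 3.5]
opening: 0.0428
```

step_arm(motion=[0,0,1,0,0,0,2,0,0,0,3,0])

```text
t: 20.75
ee_pos: [0.4432, -0.1985, 0.121]
eef_rot: [2.302, 2.136, 0.0]
force: [0.4, -1.4, 4.6]
opening: 0.0432
```

step_arm(motion=[0,0,0.5,0,0,0,1,0,0,0,1.5,0])

```text
t: 21.05
ee_pos: [0.4428, -0.1982, 0.1192]
eef_rot: [2.302, 2.137, 0.0]
force: [0.4, -0.5, 3.4]
opening: 0.0429
```

step_arm(motion=[0,0,0.5,0,0,0,1,0])

```text
t: 21.25
ee_pos: [0.4432, -0.1983, 0.119]
eef_rot: [2.302, 2.137, 0.001]
force: [-1.7, 0.5, 10.6]
opening: 0.0428
```

step_arm(motion=[0,0,0.3,0,0,0,0.6,0])

```text
t: 21.45
ee_pos: [0.4434, -0.1984, 0.119]
eef_rot: [2.302, 2.136, 0.001]
force: [-0.8, 0.6, 13.0]
opening: 0.0431
```

Hard stop felt: z stuck at 0.119 while the force rose to about 16 N on the seat after a plateau near 7 N. Relieve, release and retreat.

step_arm(motion=[0,0,-0.6,0,0,0,-1.2,0,0,0,-1.2,0])

```text
t: 21.75
ee_pos: [0.4429, -0.1982, 0.1191]
eef_rot: [2.302, 2.137, 0.0]
force: [-0.5, -0.5, 6.0]
opening: 0.043
```

step_arm(motion=[0,0,0,0,0,0,0,0,0,0,0,0,0,0,0,0,0,0,0,0,0,0,0,0,0,0,0,0,0,0,0,0], claw=1)

```text
t: 22.55
ee_pos: [0.4427, -0.1982, 0.1188]
eef_rot: [2.303, 2.137, -0.0]
force: [0.0, 0.1, 0.0]
opening: 0.0885
```

step_arm(motion=[0,0,-10,0,0,0,-40,0,0,0,-80,0,0,0,-120,0,0,0,-140,0,20,20,-140,0,30,50,-140,0,30,80,-140,0,30,90,-140,0,30,90,-140,0,30,90,-140,0])

```text
t: 23.65
ee_pos: [0.5338, -0.175, 0.2587]
eef_rot: [-2.302, -2.136, 0.001]
force: [-0.6, -0.4, -0.1]
opening: 0.0883
```

```bash
python3 - <<'E'
from h import *
im,c=cam('side');im2,c2=cam('scene');im3,c3=cam('wrist');o=arm.get_obs();print(o['t'],o['ee_pos'],o['force'])
for z in(.115,.128): print(z, 'stub top if z', [proj(q,[.4432,-.1975,z-.0+.0415-.0]).round(1) for q in(c,c2,c3)])
im=im.copy();z=np.hstack([im[100:330,180:370],im2[80:310,100:300]]);z=cv2.resize(z,None,fx=2,fy=2,interpolation=cv2.INTER_CUBIC)
cv2.imwrite('pics/end.png',z);cv2.imwrite('pics/endw.png',im3)
E
```

```text
23.8 [ 0.53360111 -0.17506161  0.25883045] [-0.66289258 -0.0796556  -0.12244954]
0.115 stub top if z [array([258. , 228.2]), array([223.2, 114.8]), array([219.4,  93.3])]
0.128 stub top if z [array([258., 225.]), array([223. , 111.1]), array([217.5,  92. ])]
```

View pics/end.png

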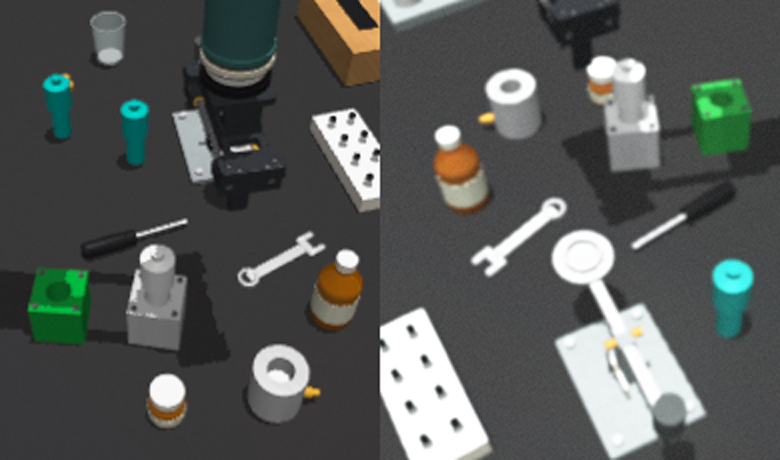

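The can stands upright in the square base. Its stub top is at side (258,226) against a predicted (258,225), and nothing else has moved.

```bash
python3 -c "
from station import arm
print(arm.sign_off())"
```

```text
the job is handed in; nothing more can be done
None
```

The cartridge is heavy, so I pressed it home in the square base, let go and handed the job in at about 24 s.

- **Weighing:** I set the cartridge in the pan ring and released it near the lower stop. The pan stayed down, with the cartridge leaning outward and the reference weight up. The load felt while lifting, about 2.5 to 3.4 N, agrees with a mass over 0.200 kg.
- **Pressing home:** The seat slid at about 6–7 N for roughly 7–8 mm. It then stopped hard: height stuck at 0.119 m while the force on the seat rose to about 16 N, below the 20 N limit. I eased off before opening the gripper.
- **Final checks:** The last pictures show the cartridge upright in the square base, its top within about 1 px of the height expected at home. The round base, the green block, the turquoise cans and the other things in view looked unmoved. The gripper is clear and reads about 0 N.
- **Not settled:**
  - The scene and side cameras disagreed by about 1 cm in y, so I relied on the wrist camera for positions.
  - The fitting was only partly visible in the last pictures I viewed.
  - The exact moment of contact with the seat is uncertain by about 2 mm because of force noise.

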